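# Close up a row of fastener bins with the sliding shelf stop

### The job

Close up the row of three bins with the sliding shelf stop: with your fingertips on the outer face of its plate, push the stop along the rail so that it gathers the bins against the end panel, and feel for the notch into which it drops just as the row closes up. Push it gently all the way down into that notch, do not ram it, and leave it there. Do not pinch or lift anything, do not touch the spring plunger, and leave the spare bin and the other things on the counter alone.

Things in the scene. Friction and masses are not known exactly. Their poses are not given: they have to be found in the camera images.
- rail: fixed shelf rail in which the row of bins stands: notched aluminium front bar (x -0.110 to -0.086, 20 high), rear guide strip (x 0.088 to 0.100, 12 high), both y -0.290 to 0.250, bare counter between; 2 mm strap at the open end, y = -0.28. Own axes: y along the rail to the end panel, x from front bar to rear strip, z up; origin on the counter. The channel on the stop's -y side is empty
- end_face (a point): on the counter, foot of the inner face of the grey end panel (95 high, 212 deep) that closes the rail's +y end, at rail x = 0, y = 0.250. Axes as the rail's. Closed up, the row reaches from here towards -y by the sum of its bins' widths; the stop dropped into its notch then stands 3 mm clear of the row
- carriage (a joint): travel of the sliding stop along the rail, m, growing towards the end panel (0 to 0.245); bin-side face at rail y = -0.230 + value. Notches at 0.027, 0.077, 0.127, 0.177, 0.227 (rounded, 17 wide, 5 deep). Drags with about 1.2 N, plus 1 to 3 N for each bin pushed. Entering a notch the push falls to almost nothing over the last 6 mm; leaving it rises by about 7 N. It stays where left
- plunger (a joint): height of the stop's spring plunger (small dark steel head on the barrel over the front bar): 0 when riding on the bar between notches, about -0.0043 when fully down in a notch. Let go up to 3 mm past a notch's middle, the stop springs back into it; short of the middle, the bins' drag may hold it and it must be pushed on
- stop_outer (a point): middle of the outer (-y) face of the stop's upright plate, 45 mm above the counter: the place to push. Axes as the rail's; push towards +y. The flat free face reaches 60 mm to either side in x and from 7 to 88 mm above the counter
- stop_plate: the stop's grey steel plate, an L like a bookend across the rail: upright 3 mm thick, own x -0.115 to +0.075, top 88 high; foot 6 high reaching 45 mm to -y; folded edge 16 mm wide at its rear end. Origin: on the counter at rail x = 0, in the plane of the bin-side face; outer face at own y = -0.005. It can only slide along the rail
- stop_pad: black rubber facing, 2 mm thick, on the bin side (+y) of the stop's plate. Same origin and axes as the plate: its +y face is at own y = 0
- barrel: steel barrel of the spring plunger, 16 across, top 46 mm above the counter (plunger head to 60), on the stop's saddle over the front bar, at own x = -0.098, y = -0.020. Same origin and axes as the plate
- bin_a: open-fronted dark grey plastic stacking bin with hexagon bolts, first in the row, next to the end panel, its low front facing -x; 100 wide (y), 160 deep (x), 75 high (front wall 38), loose, about 0.25 kg with its contents. Origin: centre of its underside, axes parallel to the rail's
- bin_b: open-fronted dark grey plastic stacking bin with washers, second in the row, its low front facing -x; 100 wide (y), 160 deep (x), 75 high (front wall 38), loose, about 0.25 kg with its contents. Origin: centre of its underside, axes parallel to the rail's
- bin_wide: open-fronted dark grey plastic stacking bin with gilt screws, wider than the others, either last in the row (next to the stop) or standing spare behind the rear strip, its low front facing -x; 150 wide (y), 160 deep (x), 75 high (front wall 38), loose, about 0.33 kg with its contents. Origin: centre of its underside, axes parallel to the rail's
- bin_narrow: open-fronted dark grey plastic stacking bin with nuts, either last in the row (next to the stop) or standing spare behind the rear strip, whichever the wide one is not, its low front facing -x; 100 wide (y), 160 deep (x), 75 high (front wall 38), loose, about 0.25 kg with its contents. Origin: centre of its underside, axes parallel to the rail's
- tape_roll: white roll of tape, 100 across, 48 high, lying flat behind the rail. Origin: centre of its underside
- screw_carton: small carton, 60 x 90 x 45 high, beyond the end panel. Origin: centre of its underside
- plug_jar: jar with a white cap, 64 across, 85 high, behind the rail. Origin: centre of its underside
- screwdriver: screwdriver 190 long, lying in front of the rail, about parallel to it. Origin: underside, near mid-length
- coach_bolt: steel bolt standing on its head behind the rear strip, 22 across, 70 high. Origin: centre of its underside
- washer_stack: stack of washers, 40 across, 14 high, beyond the rail's open end. Origin: centre of its underside

How it is judged (in metres and radians):
At the end, for the whole second after the job is handed in: The stop rests within 3 mm of the middle of the notch that closes the row (carriage 0.127 with the wide bin in it, 0.177 with the narrow one), plunger at least 2 mm down; its three bins stand upright and square (0.06 rad) against the end panel, at most 8 mm of play in all, at rest (y of bin_a in the frame of rail between 0.192 and 0.204 m and x of bin_a in the frame of rail between -0.012 and 0.012 m and angle between the y axis of each of bin_a, bin_b and the y axis of rail, either way round below 0.06 rad and height (world z) of bin_a between -0.004 and 0.004 m and angle between each of bin_a, bin_b's own z axis and vertical below 0.04 rad and linear speed of each of bin_a, bin_b below 0.01 m/s and y of bin_b in the frame of rail between 0.092 and 0.104 m and x of bin_b in the frame of rail between -0.012 and 0.012 m and height (world z) of bin_b between -0.004 and 0.004 m and value of joint plunger below -0.002 m and velocity of joint carriage between -0.005 and 0.005 m/s and ((y of bin_wide in the frame of rail between -0.033 and -0.021 m and x of bin_wide in the frame of rail between -0.012 and 0.012 m and angle between the y axis of bin_wide and the y axis of rail, either way round below 0.06 rad and height (world z) of bin_wide between -0.004 and 0.004 m and angle between bin_wide's own z axis and vertical below 0.04 rad and linear speed of bin_wide below 0.01 m/s and value of joint carriage between 0.124 and 0.13 m) or (y of bin_narrow in the frame of rail between -0.008 and 0.004 m and x of bin_narrow in the frame of rail between -0.012 and 0.012 m and angle between the y axis of bin_narrow and the y axis of rail, either way round below 0.06 rad and height (world z) of bin_narrow between -0.004 and 0.004 m and angle between bin_narrow's own z axis and vertical below 0.04 rad and linear speed of bin_narrow below 0.01 m/s and value of joint carriage between 0.174 and 0.18 m))); the robot touches nothing.
It fails at once if a bin is lifted or tipped (height (world z) of any of bin_a, bin_b, bin_wide, bin_narrow above 0.012 m or angle between any of bin_a, bin_b, bin_wide, bin_narrow's own z axis and vertical above 0.15 rad).
It fails at once if the stop is pinched, or pulled from its bin side (fingers on its rubber facing) (contact force between the fingers and stop_pad above 1 N).
It fails at once if the spring plunger is touched (contact force between the fingers and barrel above 1 N or contact force between the fingers and plunger_c0 above 1 N).
It fails at once if the stop is rammed: pushed with more than 40 N (contact force between the fingers and stop_plate above 40 N).
It fails at once if the spare bin behind the row or another thing on the counter is shifted more than 20 mm ((x of bin_wide in the frame of rail above 0.12 m and distance of bin_wide from where it was at the start of the episode above 0.02 m) or (x of bin_narrow in the frame of rail above 0.12 m and distance of bin_narrow from where it was at the start of the episode above 0.02 m) or distance of any of tape_roll, screw_carton, plug_jar, screwdriver, coach_bolt, washer_stack from where it was at the start of the episode above 0.02 m).
It also fails if it takes over 45 s, if anything falls off the work surface, if the arm or the gripper's body presses on something with over 40 N, if the wrist force passes 120 N, or if a joint passes its speed limit or range.

### The arm

A 6-joint arm with a two-finger parallel gripper is mounted at the origin on the work surface. World frame = base frame: x ahead of the robot, y to its left, z up, the work surface at z = 0. Lengths are in m, angles in degrees, forces in N, time in s.
With the tool pointing down it reaches from about 0.25 to 0.725 m from the base axis. Payload 9.7 kg.
Tool frame: the origin (TCP) lies on the centre line of the jaws, within the pads' length; the fingertips stand 19 mm ahead of it and the grasp point (between the pads) is the TCP; z points along the fingers, y is the direction in which the jaws open and shut (so a half turn about z gives the same grasp; the last joint's range is limited). The gripper opens to 85 mm and grips with 20 to 120 N. Pads are 22 mm wide; open, the fingers measure 114 mm over their backs; the gripper's body (76 mm by 85 mm) begins 54 mm behind the grasp point. The pads swing forward as they close: fully open they stand 13 mm farther back than shut.
Start: joints at [70.13, 4.979, 10.078, 95.1, 0, 90], TCP at [0.187, 0.517, 0.25] pointing down, gripper open.
Joint ranges: [-179.16, 179.16], [-48.56, 103.87], [-65.8, 70.77], [-126.05, 130.52], [-82.76, 87.17], [-180, 180]. Speed limits (degrees/s): [127.2, 127.2, 147.25, 180, 180, 180].

### API

Orientations are given as [roll, pitch, yaw] about the fixed x, y, z axes, in that order (R = Rz(yaw) Ry(pitch) Rx(roll)).
In Python, from workcell import bot gives the robot as it stands.
- The arm moves only by the tool servo_tool, never from a script. Its argument "motion" is a list that holds one entry, the list of rows, each a list of 6 numbers: the shift along the tool's x, y, z in mm, then the turn, a rotation vector about the tool's x, y, z in rad. A call has 1 to 5 rows; each row shifts and turns the commanded pose from where the row before left it, along the tool's axes as they then stand; what a row does not reach is not made up. A row lasts 1/10 s, in which the tool goes at most 50 mm and 8.59 degrees, less where a joint would pass 70% of its speed; a pose out of reach is approached as far as the arm can. A call is refused whole if a number of a shift passes 50 or a number of a turn 0.15, either way. A call with a gripper value outside its range is refused whole. "gripper" is the finger opening in mm, from 0 to 85.4, set as the call begins (left out, the last holds). The fingers move at their own pace and stop on an object; "newtons" is the grip in N (left out, the last holds). Time passes only in rows, so rows that do not move let the fingers close. It gives the time, the measured TCP pose, the force and the opening at its end, in the units of the state.
- bot.get_obs(): the state, without advancing time (a new reading comes with each control period).
- bot.camera(name): name is "side" or "top"; returns a dict with "color" (480x640x3 uint8, red, green, blue), "fx", "fy", "cx", "cy" (pixels), "R" (3x3) and "t" (3): a world point X has camera coordinates R X + t. Camera axes: x right, y down, z forward; pixel columns grow to the right and rows downward; lengths in m; the calibration is good to about 2 mm. A picture is of the moment at which its call begins. There is no depth.
- bot.job_done(): hands the job in, once; it reports no verdict.
Trained networks look in a picture, given as the dict that the camera call returned (one of the last four; its "shot" number tells which), for a name from the list of things; names that differ only in an ending like _2 or _b are one class to them, and where a whole thing is asked for, a point or a joint stands for the part that bears it (a point fixed in the world has none). Each returns a list of dicts, best first, with "confidence" (0 to 1); they miss things now and then, are a little off and sometimes report something else, mostly with a low value. They report only what shows in the picture. A call takes as long as a camera call.
- bot.look_for(picture, label): "rect" ([left, top, width, height] in pixels, round what is visible of it).
The state is a dict: "time": time; "q": joint angles; "qd": joint speeds; "joint_efforts": joint torques, N m; "ee_pos": TCP position; "tcp_rot": TCP orientation; "wrist_force": force on the tool from outside, world axes, zero at the start; "torque": the same for the moment, N m; "opening": finger opening in m.
Only numpy, scipy, OpenCV 4.12 (cv2) and the standard library are available. Lean on these libraries where they do the work, as an engineer would, in place of code of your own. Each camera call takes 0.05 s, during which the arm holds its last target.

## Working session

There is one attempt and no reset: what is moved stays moved. The work goes in short steps, Python scripts to look and compute and a tool call to move; the robot and the scene stay as the last step left them, time stands still between calls to the robot, and variables do not carry over. Pictures are saved under pics/ and viewed, and the job is handed in when it is done.

Besides the shell and the picture viewer there is one more tool, called after "Call:" as name(argument=value, ...), one argument or row to a line, values as JSON. servo_tool: Moves the arm, as the interface text tells. Its arguments: {"type":"object","properties":{"motion":{"type":"array","items":{"type":"array","items":{"type":"array","items":{"type":"number"}}}},"gripper":{"type":"number"},"newtons":{"type":"number"}},"required":["motion"]}

```bash
mkdir -p pics; ls
cat > h.py <<'E'
from workcell import bot
import cv2,numpy as np
def shot(n,f):
    c=bot.camera(n); cv2.imwrite('pics/'+f+'.png',c['color'][:,:,::-1]); return c
def ray(c,u,v,z):
    R=np.array(c['R']);t=np.array(c['t']);o=-R.T@t
    d=R.T@np.array([(u-c['cx'])/c['fx'],(v-c['cy'])/c['fy'],1]);return o+d*(z-o[2])/d[2]
def proj(c,X):
    p=np.array(c['R'])@np.array(X)+np.array(c['t']);return c['fx']*p[0]/p[2]+c['cx'],c['fy']*p[1]/p[2]+c['cy']
E
python3 - <<'E'
from h import *
o=bot.get_obs();print({k:np.round(v,3) for k,v in o.items()})
for n in ('side','top'):
    c=shot(n,n+'1');print(n,c['fx'],c['cx'],c['cy'],np.round(c['R'],3).tolist(),np.round(c['t'],3))
    for l in ['rail','stop_plate','stop_outer','stop_pad','barrel','plunger','bin_a','bin_b','bin_wide','bin_narrow']:
        print(l,[(np.round(d['rect']).tolist(),round(d['confidence'],2)) for d in bot.look_for(c,l)][:4])
E
```

```text
pics
{'time': np.float64(0.0), 'q': array([ 7.0130e+01,  5.0110e+00,  1.0031e+01,  9.5099e+01, -1.0000e-03,
        8.9999e+01]), 'qd': array([ 0.073, -0.031,  0.024, -0.052, -0.104, -0.009]), 'joint_efforts': array([-1.0000e-03, -5.2039e+01,  4.6480e+01,  1.7000e-02,  0.0000e+00,
       -0.0000e+00]), 'ee_pos': array([0.187, 0.517, 0.25 ]), 'tcp_rot': array([-1.79921e+02,  1.00000e-03,  1.60130e+02]), 'wrist_force': array([ 0.237, -0.112,  0.771]), 'torque': array([-0.022,  0.017,  0.039]), 'opening': np.float64(0.086)}
side 604.0649203542991 320.3824295670696 230.96127586149672 [[0.897, -0.441, 0.009], [-0.291, -0.607, -0.74], [0.332, 0.661, -0.673]] [-0.5    0.234  1.071]
rail [([216.0, 165.0, 258.0, 257.0], 0.56)]
stop_plate [([349.0, 308.0, 98.0, 84.0], 0.9)]
stop_outer [([352.0, 305.0, 90.0, 87.0], 0.68)]
stop_pad []
barrel []
plunger [([231.0, 169.0, 45.0, 26.0], 0.23)]
bin_a [([266.0, 213.0, 93.0, 80.0], 0.65), ([237.0, 182.0, 90.0, 76.0], 0.61), ([424.0, 243.0, 36.0, 50.0], 0.22)]
bin_b [([266.0, 213.0, 93.0, 80.0], 0.65), ([237.0, 182.0, 90.0, 76.0], 0.61), ([424.0, 243.0, 36.0, 50.0], 0.22)]
bin_wide [([324.0, 166.0, 101.0, 88.0], 0.85)]
bin_narrow [([309.0, 255.0, 104.0, 91.0], 0.96), ([350.0, 304.0, 97.0, 90.0], 0.32)]
top 463.7921444497253 320.4520993233381 246.68380920057015 [[0.025, -1.0, -0.011], [-0.994, -0.024, -0.106], [0.106, 0.014, -0.994]] [0.007 0.568 0.916]
rail [([215.0, 188.0, 290.0, 136.0], 0.78)]
stop_plate [([465.0, 201.0, 16.0, 82.0], 0.75)]
stop_outer [([462.0, 196.0, 22.0, 98.0], 0.59), ([529.0, 236.0, 25.0, 17.0], 0.36)]
stop_pad [([450.0, 199.0, 29.0, 98.0], 0.87)]
barrel []
plunger [([216.0, 191.0, 292.0, 136.0], 0.17)]
bin_a [([293.0, 216.0, 58.0, 84.0], 0.94), ([235.0, 220.0, 62.0, 85.0], 0.64)]
bin_b [([293.0, 216.0, 58.0, 84.0], 0.94), ([235.0, 220.0, 62.0, 85.0], 0.64)]
bin_wide [([250.0, 120.0, 87.0, 93.0], 0.92)]
bin_narrow [([369.0, 204.0, 62.0, 85.0], 0.59)]
```

View pics/side1.png

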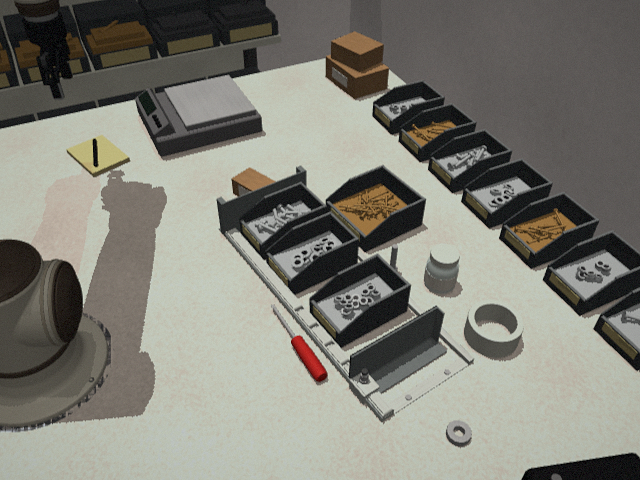

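View pics/top1.png

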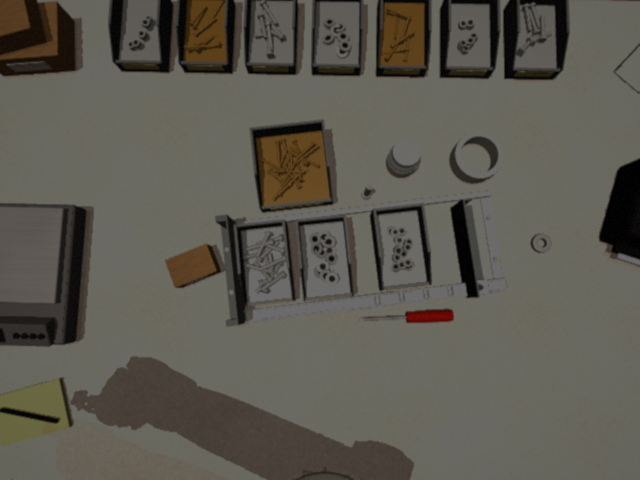

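Run:
```python
import cv2
a=cv2.imread('pics/top1.png');b=cv2.imread('pics/side1.png')
def crop(a,x,y,w,h,s,f,g=1.6):
    c=cv2.resize(a[y:y+h,x:x+w],None,fx=s,fy=s,interpolation=cv2.INTER_CUBIC);cv2.imwrite(f,cv2.convertScaleAbs(c,alpha=g))
crop(a,430,180,100,125,4.5,'pics/z1.png')
crop(a,205,190,100,145,4,'pics/z2.png')
crop(b,340,290,140,140,4,'pics/z3.png',1.2)
crop(b,205,155,110,100,5,'pics/z4.png',1.2)
```

```text
(no output)
```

View pics/z1.png

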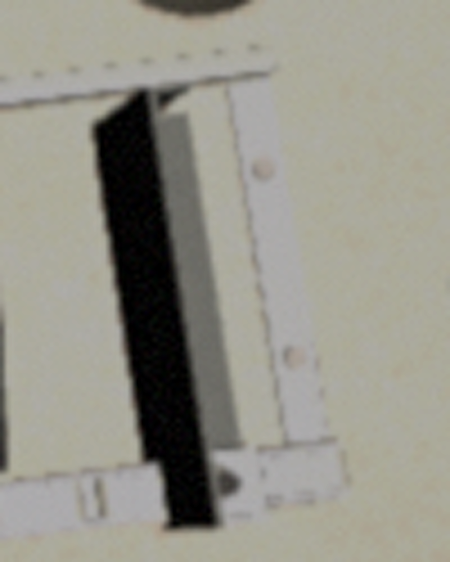

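View pics/z2.png

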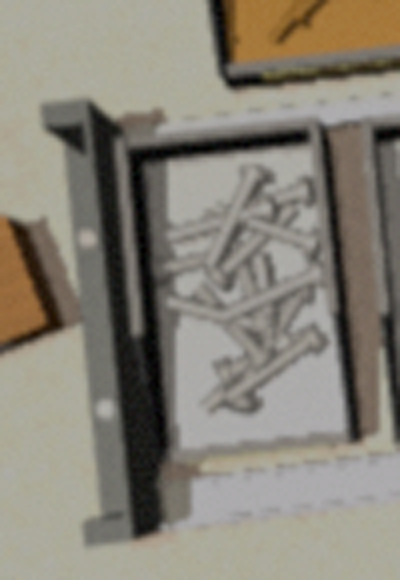

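View pics/z3.png

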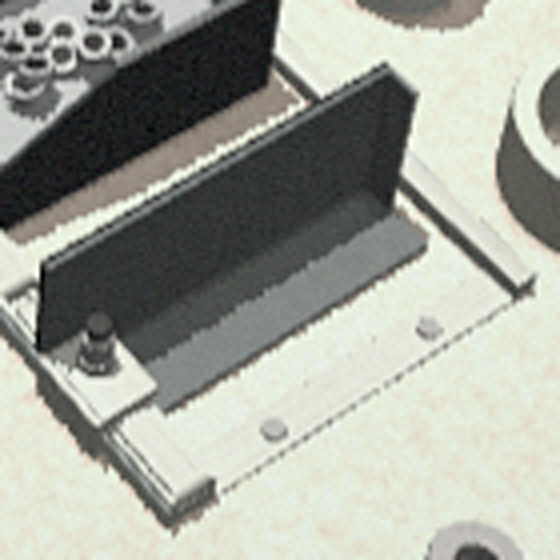

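View pics/z4.png

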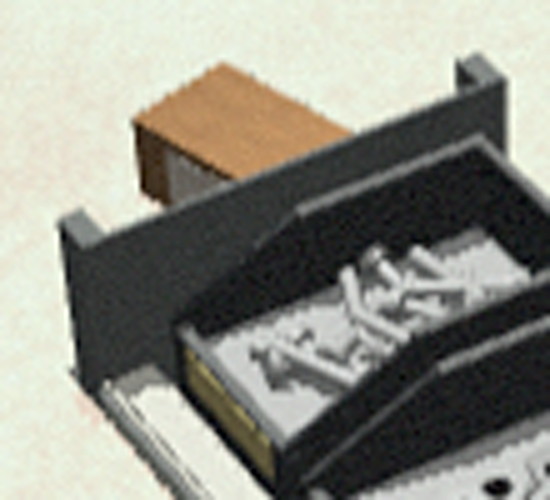

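```bash
cat > fit.py <<'E'
from h import *
from scipy.optimize import least_squares
def fit(cs,ct):
    obs=[(cs,382,418,-.110,-.29,.02),(cs,393.5,410,-.086,-.29,.02),(cs,473.7,359.5,.1,-.29,.012),(cs,469.3,362,.088,-.29,.012),
     (ct,506.7,288.9,-.11,-.29,.02),(ct,504.4,277.3,-.086,-.29,.02),(ct,490.4,190.4,.1,-.29,.012),(ct,490,196,.088,-.29,.012)]
    st=[(cs,350,356.3,-.115,-.005,.088),(cs,437,306.3,.075,-.003,.088),(ct,463.3,200.3,.075,-.005,.088),(ct,478,296,-.115,-.005,.088)]
    def W(p,x,y,z):
        c,s=np.cos(p[2]),np.sin(p[2]);return [p[0]+c*x-s*y,p[1]+s*x+c*y,z]
    def f(p):
        r=[]
        for c,u,v,x,y,z in obs: r+=list(np.subtract(proj(c,W(p,x,y,z)),(u,v)))
        for c,u,v,x,y,z in st: r+=list(np.subtract(proj(c,W(p,x,y-.23+p[3],z)),(u,v)))
        return r
    s=least_squares(f,[.4,.3,0,.03],loss='soft_l1');return s.x,np.round(s.fun.reshape(-1,2),1),W
E
python3 - <<'E'
from fit import *
cs=shot('side','s2');ct=shot('top','t2')
p,r,W=fit(cs,ct);print(p,np.degrees(p[2]));print(r.tolist())
im={'s':cv2.imread('pics/s2.png'),'t':cv2.imread('pics/t2.png')}
def L(c,k,a,b,col=(0,0,255)):
    cv2.line(im[k],*[tuple(int(round(q*16)) for q in proj(c,W(p,*x))) for x in(a,b)],col,1,cv2.LINE_AA,4)
for c,k in((cs,'s'),(ct,'t')):
    for x,z in((-.11,.02),(-.086,.02),(.088,.012),(.1,.012)): L(c,k,(x,-.29,z),(x,.25,z))
    L(c,k,(-.106,.25,.095),(.106,.25,.095),(0,255,0))
    y=-.235+p[3];L(c,k,(-.115,y,.088),(.075,y,.088),(255,0,0))
    cv2.imwrite('pics/o%s.png'%k,im[k])
print('stop_outer',W(p,0,-.235+p[3],.045),'target',W(p,0,-.235+.177,.045),W(p,0,.25,0))
np.save('p.npy',p)
E
```

```text
[ 0.55638176 -0.06146037  0.1436016   0.02924881] 8.227765505300866
[[-0.1, -3.0], [-0.2, -2.4], [0.3, -1.6], [-0.2, -1.0], [2.2, 1.1], [2.6, 1.0], [0.8, -0.1], [2.1, -0.1], [0.2, -0.7], [-0.7, -1.3], [0.7, -1.2], [1.2, 1.5]]
stop_outer [np.float64(0.5858265218580062), np.float64(-0.2650937672942486), 0.045] target [np.float64(0.5646820609078704), np.float64(-0.11886337650374507), 0.045] [np.float64(0.5206046238142665), np.float64(0.1859663785059314), 0]
```

View pics/os.png

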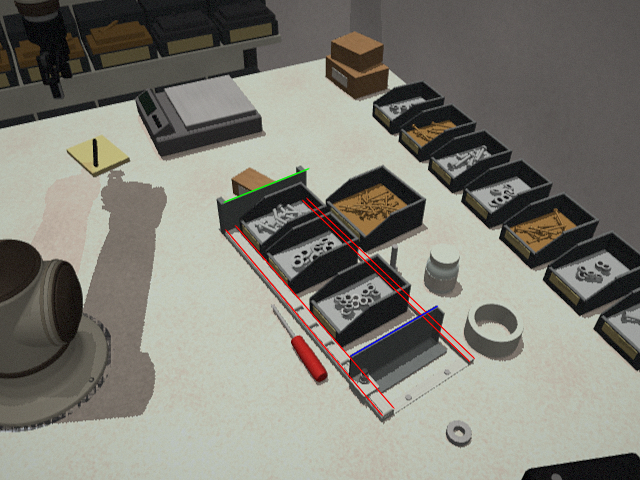

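View pics/ot.png

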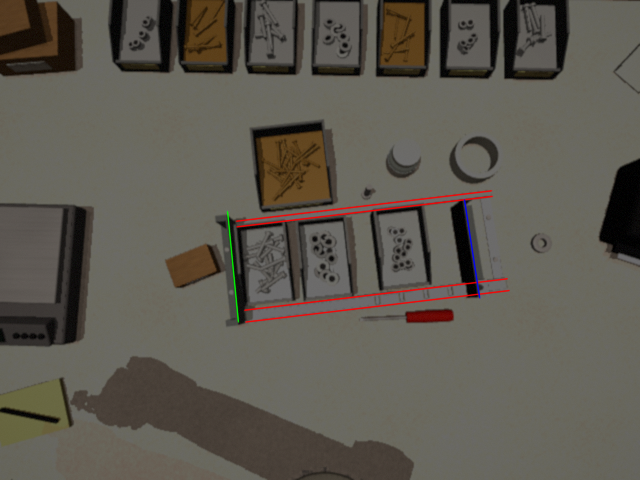

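Call:
servo_tool(
  motion=[
    [[0,0,0,0,0,0.135],[0,0,0,0,0,0.135],[0,0,0,0,0,0.135],[0,0,0,0,0,0.135],[0,0,0,0,0,0.135]],
  ],
  gripper=0,
  newtons=20,
)

```text
time: 1.7
ee_pos: [0.1869, 0.5172, 0.2503]
tcp_rot: [-180.0, 0.0, 121.1]
wrist_force: [-0.6, 0.2, 0.6]
opening: 0.0124
```

Call:
servo_tool(
  motion=[
    [[0,0,0,0,0,0.135],[0,0,0,0,0,0.135],[0,0,0,0,0,0.135],[0,0,0,0,0,0],[0,0,0,0,0,0]],
  ],
)

```text
time: 2.2
ee_pos: [0.1869, 0.5173, 0.2503]
tcp_rot: [-180.0, 0.0, 98.5]
wrist_force: [-0.6, -0.3, 0.3]
opening: 0.0
```

```bash
cat > st.py <<'E'
from h import *
p=np.load('p.npy')
def railtcp():
    o=bot.get_obs();c,s=np.cos(p[2]),np.sin(p[2]);d=np.array(o['ee_pos'][:2])-p[:2];f=o['wrist_force']
    return o,[c*d[0]+s*d[1],-s*d[0]+c*d[1],o['ee_pos'][2]],-s*f[0]+c*f[1]
if __name__=='__main__':
    o,r,f=railtcp();print(o['time'],np.round(r,4),'F',f,np.round(o['wrist_force'],2),np.round(o['tcp_rot'],2),np.round(o['q'],1),o['opening'])
    d=(np.array([0,-.27,.06])-r)*1000
    print('to go tool x,y,z mm',d[1],d[0],-d[2])
E
python3 st.py
```

```text
2.2 [-0.2828  0.6256  0.2503] F -0.16295018200545222 [-0.64 -0.26  0.26] [-180.      0.     98.48] [ 70.1   5.   10.1  95.1  -0.  151.7] 3.7996815516206154e-05
to go tool x,y,z mm -895.6389835169838 282.8246271329988 190.28720328613275
```

Call:
servo_tool(
  motion=[
    [[-45,14,0,0,0,0],[-45,14,0,0,0,0],[-45,14,0,0,0,0],[-45,14,0,0,0,0],[-45,14,0,0,0,0]],
  ],
)

```text
time: 2.7
ee_pos: [0.2888, 0.303, 0.2504]
tcp_rot: [180.0, -0.0, 98.5]
wrist_force: [1.2, 0.0, -0.5]
opening: -0.0
```

Call:
servo_tool(
  motion=[
    [[-45,14,0,0,0,0],[-45,14,0,0,0,0],[-45,14,0,0,0,0],[-45,14,0,0,0,0],[-45,14,0,0,0,0]],
  ],
)

```text
time: 3.2
ee_pos: [0.3904, 0.0901, 0.2506]
tcp_rot: [179.9, -0.0, 98.5]
wrist_force: [0.3, 0.6, -0.2]
opening: 0.0003
```

Call:
servo_tool(
  motion=[
    [[-45,14,0,0,0,0],[-45,14,0,0,0,0],[-45,14,0,0,0,0],[-45,14,0,0,0,0],[-45,14,0,0,0,0]],
  ],
)

```text
time: 3.7
ee_pos: [0.4921, -0.1227, 0.2504]
tcp_rot: [180.0, 0.0, 98.4]
wrist_force: [0.4, -0.4, 0.4]
opening: -0.0001
```

Call:
servo_tool(
  motion=[
    [[-45,14,0,0,0,0],[-45,14,0,0,0,0],[-45,14,0,0,0,0],[-40,14,0,0,0,0],[-20,10,0,0,0,0]],
  ],
)

```text
time: 4.2
ee_pos: [0.5855, -0.3072, 0.249]
tcp_rot: [-179.9, -0.0, 98.4]
wrist_force: [0.8, 0.1, -0.3]
opening: -0.0
```

```bash
python3 st.py
```

```text
4.2 [-0.0064 -0.2474  0.249 ] F -0.06041187170575345 [ 0.83  0.06 -0.35] [-1.7995e+02 -1.0000e-02  9.8350e+01] [-27.7  21.3  29.3  98.1  -0.   54. ] -2.5947098849367972e-05
to go tool x,y,z mm -22.603497940458073 6.400284090013923 189.00820732376366
```

Call:
servo_tool(
  motion=[
    [[-15,6,30,0,0,0],[-8,0,40,0,0,0],[0,0,40,0,0,0],[0,0,40,0,0,0],[0,0,20,0,0,0]],
  ],
)

```text
time: 4.7
ee_pos: [0.5926, -0.3254, 0.0758]
tcp_rot: [-179.8, -0.2, 98.5]
wrist_force: [0.7, -0.0, 0.5]
opening: 0.0001
```

Call:
servo_tool(
  motion=[
    [[0,0,15,0,0,0],[0,0,4,0,0,0],[0,0,0,0,0,0]],
  ],
)

```text
time: 5.0
ee_pos: [0.5944, -0.3261, 0.0617]
tcp_rot: [180.0, 0.0, 98.3]
wrist_force: [-0.7, 0.3, 0.6]
opening: -0.0
```

```bash
python3 st.py
python3 - <<'E'
from h import *
c=shot('side','s3')
a=cv2.imread('pics/s3.png')[270:430,300:500];cv2.imwrite('pics/s3z.png',cv2.resize(a,None,fx=3.5,fy=3.5,interpolation=2))
E
```

```text
5.0 [-0.0003 -0.2674  0.0617] F 0.3836586326797367 [-0.65  0.29  0.61] [1.7999e+02 1.0000e-02 9.8310e+01] [-28.8  22.9  10.6  77.7   0.   52.9] -3.7583293133674624e-05
to go tool x,y,z mm -2.6384885281438564 0.28265476371504283 1.651244858749998
```

View pics/s3z.png

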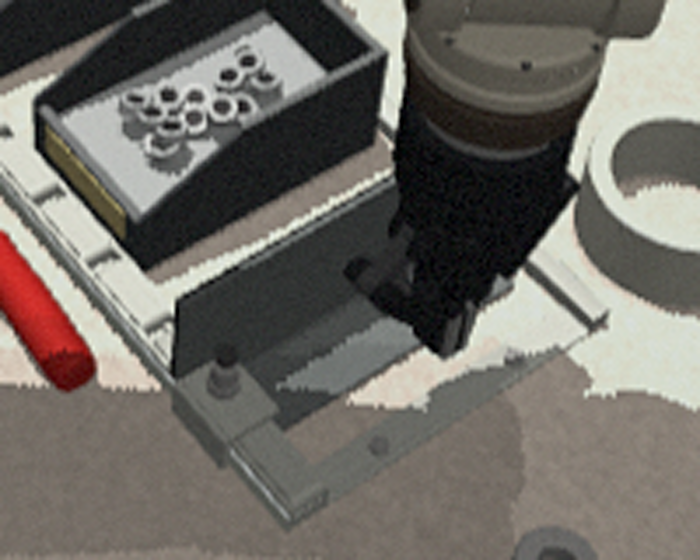

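Call:
servo_tool(
  motion=[
    [[10,0,0,0,0,0],[10,0,0,0,0,0],[10,0,0,0,0,0],[5,0,0,0,0,0],[2,0,0,0,0,0]],
  ],
)

```text
time: 5.55
ee_pos: [0.5889, -0.2885, 0.0617]
tcp_rot: [180.0, 0.0, 98.3]
wrist_force: [-0.6, 0.5, 0.4]
opening: 0.0001
```

Call:
servo_tool(
  motion=[
    [[2,0,0,0,0,0],[2,0,0,0,0,0],[2,0,0,0,0,0],[2,0,0,0,0,0],[2,0,0,0,0,0]],
  ],
)

```text
time: 6.05
ee_pos: [0.5874, -0.2795, 0.0612]
tcp_rot: [-180.0, -0.0, 98.2]
wrist_force: [0.3, -0.8, 0.0]
opening: 0.0002
```

```bash
python3 st.py
```

```text
6.05 [-0.0005 -0.2202  0.0612] F -0.8179330647802753 [ 0.31 -0.78  0.05] [-179.99   -0.     98.24] [-25.4  19.1   5.7  76.6  -0.   56.3] 0.0001529439892016505
to go tool x,y,z mm -49.79034984260494 0.5366592212783343 1.1885930842254062
```

Call:
servo_tool(
  motion=[
    [[2,0,0,0,0,0],[2,0,0,0,0,0]],
  ],
)

```text
time: 6.25
ee_pos: [0.587, -0.2769, 0.0613]
tcp_rot: [180.0, 0.2, 98.2]
wrist_force: [1.7, -8.4, -2.8]
opening: 0.0005
```

Call:
servo_tool(
  motion=[
    [[2,0,0,0,0,0],[2,0,0,0,0,0]],
  ],
)

```text
time: 6.45
ee_pos: [0.5863, -0.2725, 0.0613]
tcp_rot: [180.0, 0.1, 98.2]
wrist_force: [0.3, -4.8, -1.5]
opening: 0.0001
```

Call:
servo_tool(
  motion=[
    [[2,0,0,0,0,0],[2,0,0,0,0,0]],
  ],
)

```text
time: 6.65
ee_pos: [0.5856, -0.2676, 0.0612]
tcp_rot: [-180.0, -0.0, 98.2]
wrist_force: [-0.4, -2.6, -0.9]
opening: 0.0002
```

Call:
servo_tool(
  motion=[
    [[2,0,0,0,0,0],[2,0,0,0,0,0]],
  ],
)

```text
time: 6.85
ee_pos: [0.585, -0.2634, 0.0612]
tcp_rot: [-180.0, -0.0, 98.3]
wrist_force: [0.3, -2.1, -0.6]
opening: -0.0001
```

```bash
python3 st.py
```

```text
6.85 [-0.0006 -0.204   0.0612] F -2.1048918200023374 [ 0.28 -2.09 -0.64] [-1.7999e+02 -1.0000e-02  9.8260e+01] [-24.2  17.9   4.2  76.3  -0.   57.5] -9.547549955493492e-05
to go tool x,y,z mm -66.02830867534864 0.5502656306583392 1.244747893452622
```

Call:
servo_tool(
  motion=[
    [[4,0,0,0,0,0],[4,0,0,0,0,0],[4,0,0,0,0,0],[4,0,0,0,0,0],[4,0,0,0,0,0]],
  ],
)

```text
time: 7.35
ee_pos: [0.5822, -0.2435, 0.0613]
tcp_rot: [-180.0, -0.0, 98.3]
wrist_force: [-0.1, -2.5, -0.9]
opening: 0.0002
```

Call:
servo_tool(
  motion=[
    [[3,0,0,0,0,0]],
  ],
)

```text
time: 7.45
ee_pos: [0.5818, -0.2405, 0.0613]
tcp_rot: [180.0, -0.0, 98.3]
wrist_force: [-0.5, -2.5, -1.0]
opening: -0.0
```

Call:
servo_tool(
  motion=[
    [[2,0,0,0,0,0]],
  ],
)

```text
time: 7.55
ee_pos: [0.5815, -0.2386, 0.0613]
tcp_rot: [180.0, 0.0, 98.3]
wrist_force: [0.1, -2.0, -0.9]
opening: -0.0003
```

Call:
servo_tool(
  motion=[
    [[2,0,0,0,0,0]],
  ],
)

```text
time: 7.65
ee_pos: [0.5812, -0.2367, 0.0613]
tcp_rot: [180.0, -0.0, 98.3]
wrist_force: [-1.1, -1.3, -1.3]
opening: -0.0001
```

Call:
servo_tool(
  motion=[
    [[2,0,0,0,0,0]],
  ],
)

```text
time: 7.75
ee_pos: [0.581, -0.2347, 0.0613]
tcp_rot: [180.0, -0.0, 98.3]
wrist_force: [0.2, -0.4, 0.4]
opening: -0.0006
```

Call:
servo_tool(
  motion=[
    [[2,0,0,0,0,0]],
  ],
)

```text
time: 7.85
ee_pos: [0.5807, -0.2327, 0.0613]
tcp_rot: [180.0, -0.0, 98.3]
wrist_force: [-0.3, -0.4, 0.5]
opening: -0.0001
```

Call:
servo_tool(
  motion=[
    [[2,0,0,0,0,0]],
  ],
)

```text
time: 7.95
ee_pos: [0.5804, -0.2307, 0.0613]
tcp_rot: [180.0, -0.0, 98.3]
wrist_force: [0.2, -0.0, -0.0]
opening: -0.0
```

Call:
servo_tool(
  motion=[
    [[2,0,0,0,0,0]],
  ],
)

```text
time: 8.05
ee_pos: [0.5801, -0.2288, 0.0613]
tcp_rot: [180.0, -0.0, 98.3]
wrist_force: [0.1, 0.0, -0.1]
opening: -0.0001
```

Call:
servo_tool(
  motion=[
    [[2,0,0,0,0,0]],
  ],
)

```text
time: 8.15
ee_pos: [0.58, -0.2279, 0.0614]
tcp_rot: [180.0, 0.1, 98.2]
wrist_force: [0.6, -10.8, -2.6]
opening: 0.0
```

Call:
servo_tool(
  motion=[
    [[2,0,0,0,0,0]],
  ],
)

```text
time: 8.25
ee_pos: [0.5797, -0.2264, 0.0614]
tcp_rot: [180.0, 0.2, 98.2]
wrist_force: [0.4, -7.2, -2.5]
opening: -0.0001
```

```bash
python3 st.py
```

```text
8.25 [-0.0005 -0.1666  0.0614] F -7.155931214543592 [ 0.37 -7.18 -2.51] [1.7999e+02 1.6000e-01 9.8190e+01] [-21.3  15.2   0.8  75.5  -0.1  60.5] -0.00013554347078014305
to go tool x,y,z mm -103.44704729720489 0.5007153597197944 1.3581930691581798
```

Call:
servo_tool(
  motion=[
    [[4,0,0,0,0,0],[4,0,0,0,0,0],[4,0,0,0,0,0],[4,0,0,0,0,0],[4,0,0,0,0,0]],
  ],
)

```text
time: 8.75
ee_pos: [0.5766, -0.205, 0.0613]
tcp_rot: [-180.0, 0.0, 98.3]
wrist_force: [-0.9, -3.8, -0.6]
opening: -0.0001
```

Call:
servo_tool(
  motion=[
    [[4,0,0,0,0,0],[4,0,0,0,0,0],[4,0,0,0,0,0],[2,0,0,0,0,0]],
  ],
)

```text
time: 9.15
ee_pos: [0.5746, -0.191, 0.0613]
tcp_rot: [-180.0, -0.0, 98.3]
wrist_force: [-1.0, -4.1, -0.4]
opening: 0.0001
```

```bash
python3 st.py;python3 - <<'E'
from h import *
c=shot('side','s4')
a=cv2.imread('pics/s4.png')[150:430,200:500];cv2.imwrite('pics/s4z.png',cv2.resize(a,None,fx=2,fy=2,interpolation=2))
E
```

```text
9.15 [-0.0005 -0.1308  0.0613] F -3.8796384400560355 [-1.01 -4.07 -0.42] [-1.800e+02 -1.000e-02  9.826e+01] [-18.4  13.   -1.8  75.2   0.   63.3] 5.083128502597037e-05
to go tool x,y,z mm -139.1893151354161 0.5185769845406363 1.3071936821144394
```

View pics/s4z.png

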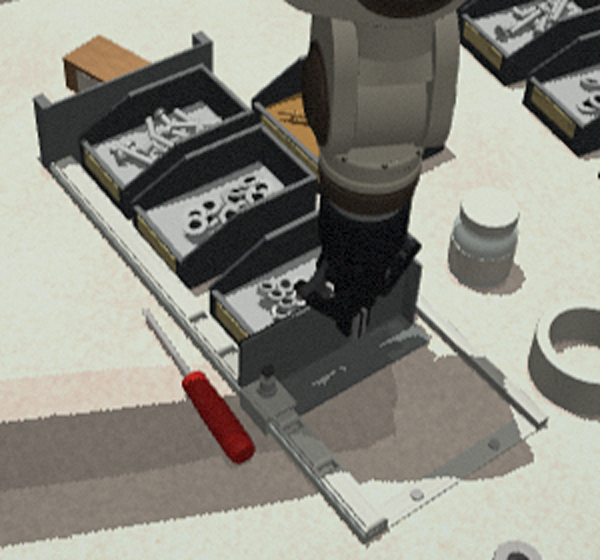

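Call:
servo_tool(
  motion=[
    [[2,0,0,0,0,0],[2,0,0,0,0,0]],
  ],
)

```text
time: 9.4
ee_pos: [0.5741, -0.1874, 0.0613]
tcp_rot: [180.0, 0.0, 98.2]
wrist_force: [0.7, -2.3, 1.2]
opening: 0.0002
```

Call:
servo_tool(
  motion=[
    [[2,0,0,0,0,0]],
  ],
)

```text
time: 9.5
ee_pos: [0.5738, -0.1853, 0.0613]
tcp_rot: [180.0, -0.0, 98.2]
wrist_force: [-0.6, -0.7, 0.6]
opening: -0.0004
```

Call:
servo_tool(
  motion=[
    [[2,0,0,0,0,0]],
  ],
)

```text
time: 9.6
ee_pos: [0.5735, -0.1831, 0.0612]
tcp_rot: [180.0, -0.0, 98.3]
wrist_force: [-1.0, 0.3, -0.6]
opening: 0.0001
```

Call:
servo_tool(
  motion=[
    [[2,0,0,0,0,0]],
  ],
)

```text
time: 9.7
ee_pos: [0.5732, -0.1811, 0.0612]
tcp_rot: [180.0, -0.0, 98.3]
wrist_force: [1.2, -0.1, 0.0]
opening: -0.0003
```

Call:
servo_tool(
  motion=[
    [[1,0,0,0,0,0]],
  ],
)

```text
time: 9.8
ee_pos: [0.573, -0.1801, 0.0612]
tcp_rot: [-180.0, -0.0, 98.3]
wrist_force: [0.1, -0.2, -0.4]
opening: 0.0004
```

Call:
servo_tool(
  motion=[
    [[1,0,0,0,0,0]],
  ],
)

```text
time: 9.9
ee_pos: [0.5729, -0.1793, 0.0613]
tcp_rot: [180.0, -0.0, 98.3]
wrist_force: [-0.6, 0.4, 0.5]
opening: -0.0003
```

Call:
servo_tool(
  motion=[
    [[1,0,0,0,0,0]],
  ],
)

```text
time: 10.0
ee_pos: [0.5729, -0.1789, 0.0613]
tcp_rot: [180.0, 0.1, 98.2]
wrist_force: [0.4, -5.7, -0.7]
opening: -0.0
```

Call:
servo_tool(
  motion=[
    [[1,0,0,0,0,0]],
  ],
)

```text
time: 10.1
ee_pos: [0.5728, -0.1786, 0.0613]
tcp_rot: [180.0, 0.1, 98.2]
wrist_force: [1.1, -9.5, -1.8]
opening: 0.0
```

Call:
servo_tool(
  motion=[
    [[2,0,0,0,0,0],[2,0,0,0,0,0]],
  ],
)

```text
time: 10.3
ee_pos: [0.5722, -0.1748, 0.0613]
tcp_rot: [180.0, 0.1, 98.2]
wrist_force: [0.7, -6.0, -0.7]
opening: 0.0001
```

Call:
servo_tool(
  motion=[
    [[2,0,0,0,0,0],[2,0,0,0,0,0]],
  ],
)

```text
time: 10.5
ee_pos: [0.5715, -0.17, 0.0613]
tcp_rot: [180.0, 0.0, 98.2]
wrist_force: [1.0, -3.0, 0.3]
opening: -0.0003
```

```bash
python3 st.py
```

```text
10.5 [-0.0006 -0.1096  0.0613] F -3.061750578143243 [ 0.97 -2.95  0.29] [1.800e+02 4.000e-02 9.822e+01] [-16.6  11.8  -3.3  75.   -0.   65.2] -0.00028840056306454976
to go tool x,y,z mm -160.37274926181826 0.5569580915162232 1.2943311674885674
```

Call:
servo_tool(
  motion=[
    [[3,0,0,0,0,0],[3,0,0,0,0,0],[3,0,0,0,0,0],[3,0,0,0,0,0],[3,0,0,0,0,0]],
  ],
)

```text
time: 11.0
ee_pos: [0.5692, -0.1545, 0.0613]
tcp_rot: [-180.0, 0.0, 98.3]
wrist_force: [-1.7, -2.4, -0.3]
opening: -0.0002
```

Call:
servo_tool(
  motion=[
    [[3,0,0,0,0,0],[3,0,0,0,0,0],[3,0,0,0,0,0],[2,0,0,0,0,0]],
  ],
)

```text
time: 11.4
ee_pos: [0.5677, -0.1437, 0.0613]
tcp_rot: [-180.0, 0.0, 98.3]
wrist_force: [-0.2, -4.2, -0.4]
opening: -0.0002
```

```bash
python3 st.py;python3 - <<'E'
from h import *
c=shot('side','s5')
a=cv2.imread('pics/s5.png')[150:430,200:500];cv2.imwrite('pics/s5z.png',cv2.resize(a,None,fx=2,fy=2,interpolation=2))
E
```

```text
11.4 [-0.0006 -0.083   0.0613] F -4.124945216121119 [-0.15 -4.19 -0.42] [-180.      0.     98.26] [-14.2  10.4  -4.9  74.7  -0.   67.5] -0.0002134309308138766
to go tool x,y,z mm -187.02801707551902 0.5586072539481811 1.2920634359573704
```

View pics/s5z.png

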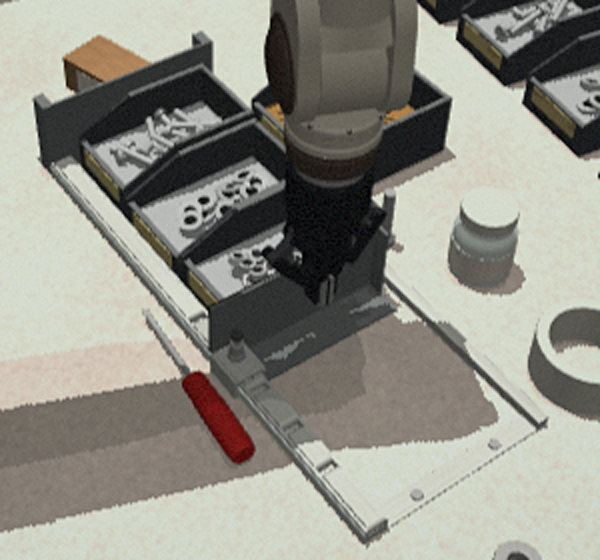

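Two bins are moving with the stop now; the plunger sits at about (237,345) in the crop, with the last notch just ahead of it. I'm continuing in 1 mm rows until I feel the notch.

Call:
servo_tool(
  motion=[
    [[1,0,0,0,0,0],[1,0,0,0,0,0],[1,0,0,0,0,0]],
  ],
)

```text
time: 11.75
ee_pos: [0.5674, -0.141, 0.0613]
tcp_rot: [180.0, 0.0, 98.2]
wrist_force: [0.1, -4.0, -0.1]
opening: -0.0001
```

Call:
servo_tool(
  motion=[
    [[1,0,0,0,0,0],[1,0,0,0,0,0]],
  ],
)

```text
time: 11.95
ee_pos: [0.567, -0.139, 0.0613]
tcp_rot: [-180.0, 0.0, 98.2]
wrist_force: [-0.9, -3.8, -0.1]
opening: -0.0001
```

Call:
servo_tool(
  motion=[
    [[1,0,0,0,0,0]],
  ],
)

```text
time: 12.05
ee_pos: [0.5669, -0.1379, 0.0613]
tcp_rot: [-180.0, -0.0, 98.2]
wrist_force: [0.6, -2.9, -0.1]
opening: 0.0004
```

Call:
servo_tool(
  motion=[
    [[1,0,0,0,0,0]],
  ],
)

```text
time: 12.15
ee_pos: [0.5667, -0.1368, 0.0613]
tcp_rot: [180.0, -0.0, 98.3]
wrist_force: [-0.4, -2.0, -0.8]
opening: -0.0001
```

Call:
servo_tool(
  motion=[
    [[1,0,0,0,0,0]],
  ],
)

```text
time: 12.25
ee_pos: [0.5666, -0.1358, 0.0613]
tcp_rot: [-180.0, -0.0, 98.3]
wrist_force: [-1.0, -2.1, 0.4]
opening: -0.0001
```

Call:
servo_tool(
  motion=[
    [[1,0,0,0,0,0]],
  ],
)

```text
time: 12.35
ee_pos: [0.5665, -0.1347, 0.0613]
tcp_rot: [180.0, -0.0, 98.3]
wrist_force: [-0.4, -0.5, 0.6]
opening: -0.0
```

```bash
python3 st.py
```

```text
12.35 [-0.0005 -0.0739  0.0613] F -0.4069863066058506 [-0.43 -0.47  0.59] [ 1.800e+02 -3.000e-02  9.826e+01] [-13.4   9.9  -5.4  74.7   0.   68.3] -4.684136521355075e-05
to go tool x,y,z mm -196.06664283587716 0.5145412890197164 1.2803779896501388
```

Call:
servo_tool(
  motion=[
    [[1,0,0,0,0,0]],
  ],
)

```text
time: 12.45
ee_pos: [0.5663, -0.1337, 0.0613]
tcp_rot: [180.0, -0.0, 98.3]
wrist_force: [-0.0, -0.4, 0.7]
opening: -0.0003
```

Call:
servo_tool(
  motion=[
    [[1,0,0,0,0,0]],
  ],
)

```text
time: 12.55
ee_pos: [0.5662, -0.1327, 0.0613]
tcp_rot: [180.0, -0.0, 98.3]
wrist_force: [0.9, 0.2, -0.2]
opening: -0.0002
```

Call:
servo_tool(
  motion=[
    [[1,0,0,0,0,0]],
  ],
)

```text
time: 12.65
ee_pos: [0.566, -0.1317, 0.0613]
tcp_rot: [180.0, -0.0, 98.3]
wrist_force: [-0.9, -0.9, 0.0]
opening: 0.0001
```

Call:
servo_tool(
  motion=[
    [[1,0,0,0,0,0]],
  ],
)

```text
time: 12.75
ee_pos: [0.5659, -0.1308, 0.0613]
tcp_rot: [180.0, -0.0, 98.3]
wrist_force: [-0.3, -0.1, 0.4]
opening: -0.0002
```

Call:
servo_tool(
  motion=[
    [[0.5,0,0,0,0,0],[0,0,0,0,0,0]],
  ],
)

```text
time: 12.95
ee_pos: [0.5658, -0.1305, 0.0613]
tcp_rot: [-180.0, -0.0, 98.3]
wrist_force: [-0.2, -0.0, 0.0]
opening: 0.0001
```

```bash
python3 st.py
```

```text
12.95 [-0.0005 -0.0696  0.0613] F 0.025996958885449242 [-0.18 -0.    0.03] [-1.800e+02 -1.000e-02  9.826e+01] [-13.    9.7  -5.6  74.7   0.   68.8] 0.00010435983910993267
to go tool x,y,z mm -200.36957558789402 0.5304637577401884 1.268942427720063
```

Call:
servo_tool(
  motion=[
    [[0.5,0,0,0,0,0],[0,0,0,0,0,0]],
  ],
)

```text
time: 13.15
ee_pos: [0.5657, -0.1301, 0.0613]
tcp_rot: [-180.0, -0.0, 98.2]
wrist_force: [-0.2, -0.1, 0.3]
opening: -0.0003
```

Call:
servo_tool(
  motion=[
    [[0.5,0,0,0,0,0],[0,0,0,0,0,0]],
  ],
)

```text
time: 13.35
ee_pos: [0.5657, -0.1296, 0.0613]
tcp_rot: [180.0, 0.0, 98.2]
wrist_force: [-0.7, -0.2, -0.7]
opening: 0.0001
```

Call:
servo_tool(
  motion=[
    [[0.5,0,0,0,0,0],[0,0,0,0,0,0]],
  ],
)

```text
time: 13.55
ee_pos: [0.5657, -0.1295, 0.0613]
tcp_rot: [180.0, 0.0, 98.2]
wrist_force: [0.4, -2.8, -0.3]
opening: 0.0002
```

```bash
python3 st.py
```

```text
13.55 [-0.0005 -0.0686  0.0613] F -2.834881973424674 [ 0.44 -2.8  -0.27] [1.800e+02 5.000e-02 9.824e+01] [-12.9   9.6  -5.7  74.6  -0.   68.9] 0.00022229264294843445
to go tool x,y,z mm -201.3607759469105 0.543400760614184 1.3262556973685224
```

Call:
servo_tool(
  motion=[
    [[-2,0,0,0,0,0],[-5,0,0,0,0,0],[-10,0,0,0,0,0],[-20,0,0,0,0,0],[-25,0,0,0,0,0]],
  ],
)

```text
time: 14.05
ee_pos: [0.5747, -0.1912, 0.0614]
tcp_rot: [180.0, -0.0, 98.3]
wrist_force: [0.6, 0.1, -0.3]
opening: 0.0003
```

Call:
servo_tool(
  motion=[
    [[-10,0,-30,0,0,0],[-20,0,-50,0,0,0],[-30,-20,-40,0,0,0],[-40,-20,-20,0,0,0],[-40,-20,-20,0,0,0]],
  ],
)

```text
time: 14.55
ee_pos: [0.5357, -0.3357, 0.2166]
tcp_rot: [179.9, 0.1, 98.3]
wrist_force: [0.7, -0.2, 0.2]
opening: -0.0
```

Call:
servo_tool(
  motion=[
    [[-30,-30,0,0,0,0],[-20,-30,0,0,0,0],[-10,-20,0,0,0,0],[0,0,0,0,0,0],[0,0,0,0,0,0]],
  ],
)

```text
time: 15.05
ee_pos: [0.4653, -0.4054, 0.2149]
tcp_rot: [180.0, -0.0, 98.2]
wrist_force: [0.0, 0.5, 0.9]
opening: 0.0
```

```bash
python3 st.py
python3 - <<'E'
from h import *
p=np.load('p.npy')
def W(x,y,z):
    c,s=np.cos(p[2]),np.sin(p[2]);return [p[0]+c*x-s*y,p[1]+s*x+c*y,z]
for n in('side','top'):
    c=shot(n,n+'6');im=cv2.imread('pics/%s6.png'%n)
    pts=[proj(c,W(x,-.058,.088)) for x in(-.115,.075)];print(n,'expected plate top',np.round(pts,1).tolist(), [(d['rect'],d['confidence']) for d in bot.look_for(c,'stop_plate')][:2])
    im=im[150:430,200:500] if n=='side' else im[170:340,200:520]
    im=cv2.resize(im,None,fx=2.1 if n=='side' else 2.5,fy=2.1 if n=='side' else 2.5,interpolation=2)
    cv2.imwrite('pics/%s6z.png'%n,cv2.convertScaleAbs(im,alpha=1.4))
E
```

```text
15.05 [-0.1394 -0.3273  0.2149] F 0.46257148536765 [0.03 0.47 0.87] [179.98  -0.    98.17] [-41.1  13.8  16.1  92.3   0.   40.8] 2.979938287063266e-05
to go tool x,y,z mm 57.31776658834187 139.3965071550519 154.88198858209705
side expected plate top [[300.6, 298.7], [384.2, 256.6]] [([299.8, 262.7, 75.5, 71.7], 0.57)]
top expected plate top [[401.4, 306.8], [387.9, 208.2]] [([386.3, 210.1, 25.9, 87.1], 0.89)]
```

View pics/side6z.png

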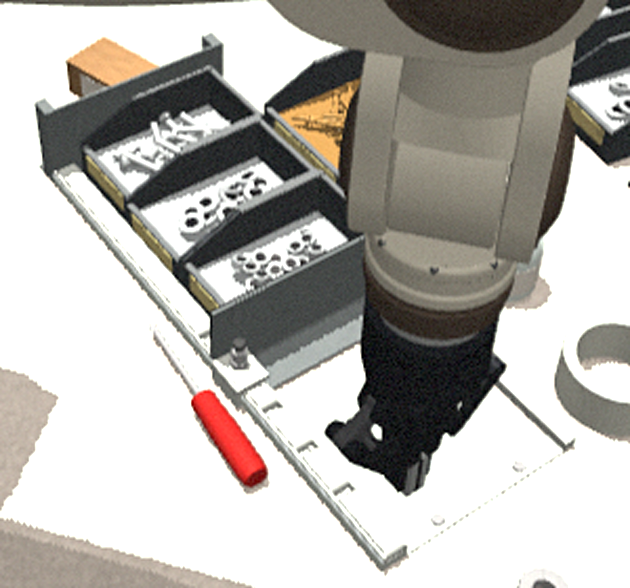

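View pics/top6z.png

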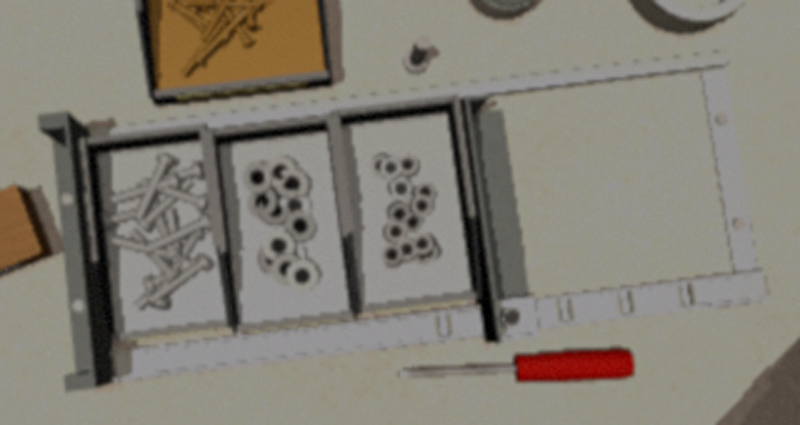

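```bash
python3 -c "
from workcell import bot
print(bot.job_done(), bot.get_obs()['time'])"
```

```text
the job is handed in; nothing more can be done
the job is handed in; nothing more can be done
```

The narrow bin (nuts) was last in the row and the wide one stood spare, so I pushed the stop to the 0.177 notch, left it there and handed the job in. I used closed fingertips on the plate's outer face. It started in or near the 0.027 notch and passed the notches at 0.077 and 0.127 on the way.

- **Notch:** The push dropped to about 0 N over the last 6 mm. It rose again to 2.8 N about 50 mm past the 0.127 notch, where the middle of 0.177 should be, and I stopped there. The largest force I read was about 11 N, well under the 40 N limit, but I only read it at the end of each move call.
- **Row:** After backing off, both pictures show the three bins standing square against the end panel with only a small gap at the stop. The screwdriver and spare bin look unmoved, and the robot is clear of everything, at 15 s of the 45.
- **Less certain:** My pixel-based position for the plate was off by a few pixels from the picture, as it was in parts of the first fit. Placing the plunger from the spacing of the visible notches agreed to about 1 mm. I had no direct reading of how far down the plunger sits, so that rests on the force drop and the plunger's position.

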